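# Snap the sprung cover onto a small engine's air-cleaner box

## Task

Close the air-cleaner box of the engine: pick the dark grey cover up by pinching its two yellow tabs together, press it squarely and fully home into the box's slanted mouth against the springy seal, then let the tabs spread so that their catches lock under the rim. Let go, and leave the other things on the bench where they are.

Things in the scene. Friction and masses are not known exactly. Their poses are not given: they have to be found in the camera images.
- cap_center (a point): Loose cover, about 130 g: dark plate 110 (x) by 96 (y) by 5 mm, plug 84 (x) by 63 (y) mm reaching 15 mm below it (lower edge rounded 4 mm), two yellow lugs on it. Starts flat on its plug, lugs up; same if half turned. Point: mid axis, half of its 48 mm height; z out of the lug side. Plate underside 9 mm, plate top 4 mm, plug bottom 24 mm below it; lug tops 24 mm above.
- tab_left (a joint): Sprung +y tab of the cover: 0 free to 0.007 m fully pinched; 5 N to 10 N spring. Its lug is 30 mm wide (x), 6 mm thick, 28 mm tall. Outer faces of the two lugs: 59 mm apart free, 45 mm pinched. Grip them from outside along the cover's y, fingertips down by the plate, about 25 to 40 N; tips can also bear on the plate to press it.
- tab_right (a joint): The same for the -y tab. Each tab has a catch below the plate, 26 mm wide (x), 6 mm high, top 7.5 mm below the plate's underside. Free, it sticks out 6.5 mm beyond the plug's side and would stand on the rim; fully pinched it is inside the plug's outline.
- mouth (a point): Centre of the slanted mouth of the black air-cleaner box on the engine, in its rim plane. z out of the mouth, always 32 deg from vertical, leaning to the robot's side; y level (cover's y goes along it, either way); x up the slope. Opening 88 (x) by 67 (y) mm: plug has 2 mm to spare all round. Box 114 by 100 mm outside. Lips at +y and -y are 6 mm thick, hollow beneath.
- seal (a joint): Blue-grey sprung seal frame round the mouth, 4 mm proud of the rim at 0, level with it at 0.004 m; 3 N rising to 8 N. The catches can spread only when the plate's underside is under 1.5 mm from the rim: press until the plate is hard on the rim (felt: 12 to 18 N) and keep pressing while the fingers open. The seal then lifts the cover 1.5 mm until the catches bear under the lips.
- engine: The orange engine with cream tank, fixed to the bench; its place and heading vary. 200 by 200 mm, about 235 mm high at the box's far edge. Origin centre of its underside, x away from the robot, z up. Mouth centre is 35 mm to its -x and 205 mm up. The box sits on rubber mounts and gives way when pressed: it sinks along its own z by some 4 mm at 8 N, 6 mm at 12 N, at most 8 mm, and comes back.
- tin: Bystander: a closed green tin 72 mm across and 85 mm tall, origin at the centre of its underside. It and the cover may change sides.
- torch: Bystander: a black pocket torch lying on the bench, 135 mm long, 36 mm thick; origin about its middle on the bench, x along it towards the lens.
- screwdriver: Bystander: a screwdriver lying on the bench, x along it from handle to tip.

How it is judged:
By the outcome, as a careful person would: the job done as asked, in the order asked, and still so for the second after the job is handed in, with the robot touching nothing.
It also fails if it takes over 48 s, if anything falls off the work surface, if the arm or the gripper's body presses on something with over 40 N, if the wrist force passes 120 N, or if a joint passes its speed limit or range.

## Robot

A 6-joint arm with a two-finger parallel gripper is mounted at the origin on the work surface. World frame = base frame: x ahead of the robot, y to its left, z up, the work surface at z = 0. Lengths are in m, angles in rad, forces in N, time in s.
With the tool pointing down it reaches from about 0.35 to 0.975 m from the base axis. Payload 4.9 kg.
Tool frame: the origin (TCP) lies at the very end of the fingers, on their centre line; the grasp point (between the pads) lies 19 mm behind it (manip.grip_depth is the distance from the TCP to the grasp point, in m); z points along the fingers, x is the direction in which the jaws open and shut, and the axes are right-handed (so a half turn about z gives the same grasp; the last joint's range is limited). The gripper opens to 85 mm and grips with 20 to 120 N. Pads are 22 mm wide; open, the fingers measure 114 mm over their backs; the gripper's body (76 mm by 85 mm) begins 54 mm behind the grasp point. The pads swing forward as they close: fully open they stand 13 mm farther back than shut.
Start: joints at [-1.317, 0.053, 1.613, -0, 1.476, -0.119], TCP at [0.228, -0.582, 0.231] pointing down, gripper open.
Joint ranges: [-3.01, 3.01], [-1.01, 2.22], [0.06, 2.58], [-1.02, 4.17], [0.09, 2.62], [-3.14, 3.14]. Speed limits (rad/s): [2.57, 2.57, 3.14, 3.14, 3.14, 3.14].

## Interface

Orientations are given as a unit quaternion [w, x, y, z].
In Python, from plant import manip gives the robot as it stands. The module is installed in compiled form; this text tells all that it offers.
- The arm moves only by the shell command python3 -m crank 'ROWS' [OPENING]. ROWS is JSON, a list of rows, each a list of 4 numbers: the shift along the tool's x, y, z in cm, then the turn about the tool's z in units of 6 degrees (1.0 is 6 degrees). A call has 1 to 10 rows; each row shifts and turns the commanded pose from where the row before left it, along the tool's axes as they then stand; what a row does not reach is not made up. A row lasts 1/12 s, in which the tool goes at most 41.7 mm and 7.16 degrees, less where a joint would pass 70% of its speed; a pose out of reach is approached as far as the arm can. A call with a gripper value outside its range is refused whole. OPENING is the opening, from 0 (shut) to 1 (fully open), set as the call begins (- or left out, the last holds). The fingers move at their own pace and stop on an object; the grip force is fixed at half the most. Time passes only in rows, so rows that do not move let the fingers close. It gives the time, the measured TCP pose, the force and the opening at its end, in the units of the state.
- manip.state(): the state, without advancing time (a new reading comes with each control period).
- manip.grab_frame(name): name is "scene" or "top" or "wrist"; returns a dict with "img" (420x560x3 uint8, red, green, blue), "intrinsics" (3x3 intrinsics, pixels), "position" and "orientation" of the camera in the world. Camera axes: x right, y up, looking along -z (the intrinsics and any distortion apply to the point x, -y, -z); pixel columns grow to the right and rows downward; lengths in m; the calibration is good to about 2 mm. The wrist camera is an equidistant fisheye: a pixel r from the principal point sees the ray r / f radians off the axis. A picture is of the moment at which its call begins. There is no depth.
- manip.job_done(): hands the job in, once; it reports no verdict.
The state is a dict: "time": time; "joint_pos": joint angles; "joint_vel": joint speeds; "joint_efforts": joint torques, N m; "tool_pos": TCP position; "tool_rot": TCP orientation; "contact_force": force on the tool from outside, world axes, zero at the start; "ft_torque": the same for the moment, N m; "gripper_width": opening from 0.0 (shut) to 1.0 (fully open).
Only numpy, scipy, OpenCV 4.12 (cv2) and the standard library are available. Lean on these libraries where they do the work, as an engineer would, in place of code of your own. Each camera call takes 0.05 s, during which the arm holds its last target.

## Working session

There is one attempt and no reset: what is moved stays moved. The work goes in short steps, Python scripts to look and compute and a shell command to move; the robot and the scene stay as the last step left them, time stands still between calls to the robot, and variables do not carry over. Pictures are saved under pics/ and viewed, and the job is handed in when it is done.

```bash
mkdir -p pics; ls; cat > h.py <<'E'
from plant import manip
import numpy as np, cv2
from scipy.spatial.transform import Rotation as R
def rot(q): return R.from_quat([q[1],q[2],q[3],q[0]]).as_matrix()
def grab(name,fn=None):
    f=manip.grab_frame(name)
    if fn: cv2.imwrite('pics/'+fn,cv2.cvtColor(f['img'],cv2.COLOR_RGB2BGR))
    return f
E
python3 - <<'E'
from h import *
s=manip.state(); print({k:np.round(v,4).tolist() for k,v in s.items()})
for n in ['scene','top','wrist']:
    f=grab(n,n+'0.png'); np.savez('pics/'+n+'0.npz',**f)
    print(n,f['intrinsics'],f['position'],f['orientation'],[k for k in f])
E
```

```text
pics
{'time': 0.0, 'joint_pos': [-1.3169, 0.0534, 1.6143, -0.0, 1.476, -0.119], 'joint_vel': [-0.0014, 0.0012, 0.001, 0.0005, 0.0022, 0.0002], 'joint_efforts': [-0.0011, -39.368, -37.0177, -0.0003, 0.007, -0.0], 'tool_pos': [0.2275, -0.5815, 0.2301], 'tool_rot': [-0.0007, 0.8259, -0.5638, -0.0008], 'contact_force': [0.2329, -0.3076, -0.1989], 'ft_torque': [-0.06, -0.0125, -0.0077], 'gripper_width': 1.0001}
scene [[481.43659851   0.         282.22020059]
 [  0.         481.43659851 201.81349816]
 [  0.           0.           1.        ]] [ 1.37205507 -0.31834028  0.97333689] [0.75599004 0.32811182 0.21425073 0.52432654] ['img', 'intrinsics', 'position', 'orientation']
top [[476.43855465   0.         278.0958483 ]
 [  0.         476.43855465 207.89382913]
 [  0.           0.           1.        ]] [ 0.45387094 -0.01585042  1.1746074 ] [ 0.71045993  0.04534078 -0.0306856  -0.7016048 ] ['img', 'intrinsics', 'position', 'orientation']
wrist [[325.1922621    0.         280.53125122]
 [  0.         325.1922621  211.75249401]
 [  0.           0.           1.        ]] [ 0.29986979 -0.5531214   0.3734838 ] [ 0.81632157 -0.12620689  0.08716658 -0.55685985] ['img', 'intrinsics', 'position', 'orientation']
```

View pics/scene0.png

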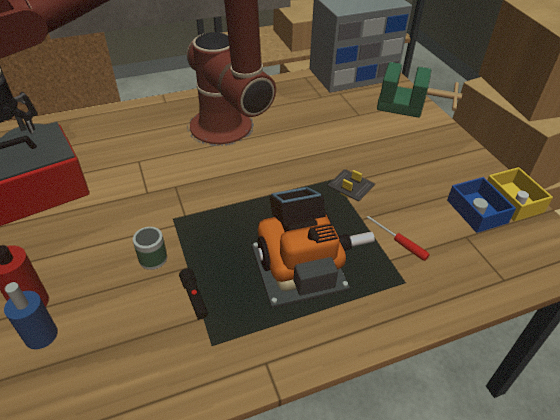

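View pics/top0.png

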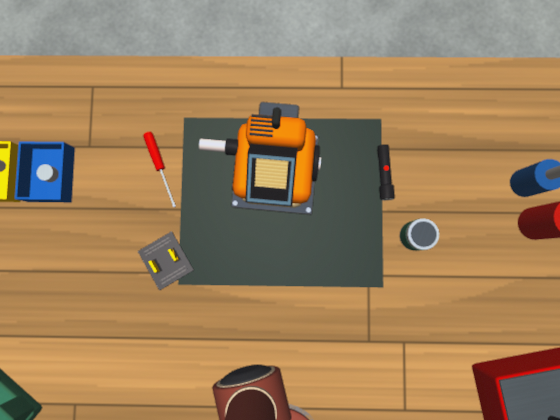

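View pics/wrist0.png

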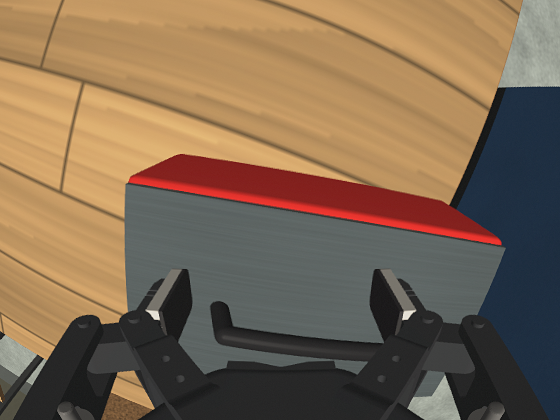

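Scene view: engine at about (300,245) with its mouth at (298,205), cover at (352,184), tin (150,247), torch (193,292) and screwdriver (400,240). In the top view the cover is at (165,260), with yellow lugs at (154,266) and (173,255), and the mouth is at (271,180). The wrist view shows only the toolbox. Next I'll measure the cover and the mouth.

```bash
cat >> h.py <<'E'
def ray(f,u,v):
    K=f['intrinsics']; d=np.array([(u-K[0,2])/K[0,0],-(v-K[1,2])/K[1,1],-1.]); return np.array(f['position']),rot(f['orientation'])@d
def onz(f,u,v,z):
    p,d=ray(f,u,v); return p+d*(z-p[2])/d[2]
def tri(f1,a,f2,b):
    p1,d1=ray(f1,*a);p2,d2=ray(f2,*b); d1/=np.linalg.norm(d1);d2/=np.linalg.norm(d2)
    A=np.stack([d1,-d2],1); t=np.linalg.lstsq(A,p2-p1,rcond=None)[0]
    q1=p1+t[0]*d1;q2=p2+t[1]*d2; return (q1+q2)/2,np.linalg.norm(q1-q2)
def proj(f,X):
    c=rot(f['orientation']).T@(np.array(X)-f['position']); K=f['intrinsics']
    return np.array([K[0,2]-K[0,0]*c[0]/c[2],K[1,2]+K[1,1]*c[1]/c[2]])
E
python3 - <<'E'
from h import *
for n in ['top','scene']:
    f=dict(np.load(f'pics/{n}0.npz')); im=f['img']; hsv=cv2.cvtColor(im,cv2.COLOR_RGB2HSV)
    m=cv2.inRange(hsv,(22,150,120),(35,255,255))
    k,l,st,c=cv2.connectedComponentsWithStats(m)
    for i in range(1,k):
        if st[i][4]>15: print(n,st[i],c[i],onz(f,*c[i],0.048 if n=='top' else .04))
    bx=dict(top=[(120,220,90,80),(220,130,110,90)],scene=[(320,160,65,50),(255,175,90,70)])[n]
    outs=[cv2.resize(cv2.cvtColor(im,cv2.COLOR_RGB2BGR)[y:y+h,x:x+w],(400,int(400*h/w)),interpolation=cv2.INTER_CUBIC) for x,y,w,h in bx]
    H=max(o.shape[0] for o in outs); outs=[np.vstack([o,np.zeros((H-o.shape[0],400,3),np.uint8)]) for o in outs]
    cv2.imwrite(f'pics/z_{n}.png',np.hstack(outs))
E
```

```text
top [  0 141  11  59 480] [  4.50833333 168.89791667] [0.66303041 0.67415929 0.048     ]
top [168 249  10  12  59] [172.3559322  254.27118644] [0.46224202 0.25693029 0.048     ]
top [149 260   8  13  49] [152.57142857 266.12244898] [0.43378279 0.30279254 0.048     ]
scene [ 489  167   64   54 1017] [520.66961652 192.86037365] [0.6713138  0.71059288 0.04      ]
scene [353 170   9   5  23] [356.95652174 172.2173913 ] [0.42854295 0.30454575 0.04      ]
scene [343 179  10   6  23] [347.60869565 181.39130435] [0.45648886 0.25922836 0.04      ]
```

View pics/z_top.png

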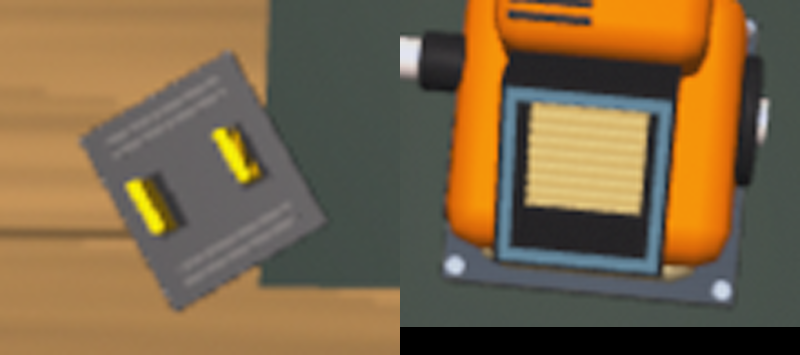

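View pics/z_scene.png

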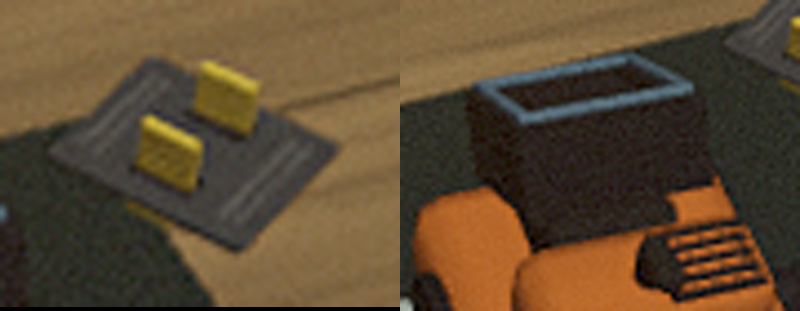

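Top zoom: the cover's plate is a quadrilateral with two upright yellow lugs, turned about 30°. The mouth's blue-grey seal frame spans about (245..288, 150..198). I'll fit both now.

```bash
python3 - <<'E'
from h import *
F={n:dict(np.load(f'pics/{n}0.npz')) for n in ['top','scene']}
f=F['top']
# plate corners by hand-zoom + subpix
g=cv2.cvtColor(f['img'],cv2.COLOR_RGB2GRAY)
c=np.array([[230,52],[326,220],[178,310],[80,140]],float)/4.444+[120,220]-[.4,.4]
P=np.array([onz(f,*p,0.020) for p in c]); ctr=P.mean(0)
print('plate',P.round(4).tolist(),ctr, [np.linalg.norm(P[i]-P[(i+1)%4]) for i in range(4)])
for a,b in [(0,1),(3,2),(0,3),(1,2)]:
    d=P[a]-P[b]; print(a,b,np.degrees(np.arctan2(d[1],d[0])))
# lugs triangulated
a,e=tri(F['top'],(172.36,254.27),F['scene'],(347.6,181.4));b,e2=tri(F['top'],(152.57,266.12),F['scene'],(356.96,172.2))
print('lugs',a,e,b,e2,(a+b)/2,np.degrees(np.arctan2(*(b-a)[[1,0]])),np.linalg.norm(b-a))
# seal masks
C={}
for n,(x,y,w,h) in dict(top=(220,130,110,90),scene=(255,175,90,70)).items():
    im=F[n]['img']; hsv=cv2.cvtColor(im,cv2.COLOR_RGB2HSV)
    m=cv2.inRange(hsv,(92,50,70),(115,200,255)); mm=np.zeros_like(m); mm[y:y+h,x:x+w]=m[y:y+h,x:x+w]
    k,l,st,_=cv2.connectedComponentsWithStats(mm); i=1+np.argmax(st[1:,4]); mm=(l==i).astype(np.uint8)*255
    cs,_=cv2.findContours(mm,cv2.RETR_EXTERNAL,cv2.CHAIN_APPROX_NONE)
    hull=cv2.convexHull(max(cs,key=cv2.contourArea))
    q=None
    for eps in np.linspace(1,12,60):
        q=cv2.approxPolyDP(hull,eps,True)
        if len(q)==4: break
    q=q[:,0].astype(float); print(n,st[i],q.tolist()); C[n]=q
    cv2.imwrite(f'pics/m_{n}.png',cv2.resize(mm[y:y+h,x:x+w],None,fx=5,fy=5,interpolation=0))
E
```

```text
plate [[0.5181, 0.2683, 0.02], [0.4275, 0.2124, 0.02], [0.3781, 0.2912, 0.02], [0.469, 0.3488, 0.02]] [0.44815665 0.28017887 0.02      ] [np.float64(0.10640589186400269), np.float64(0.09304111640654235), np.float64(0.10758537116317758), np.float64(0.09433391435360344)]
0 1 31.64315732090413
3 2 32.33271303282783
0 3 -58.618673351698575
1 2 -57.900766922720464
lugs [0.46196573 0.25671439 0.04544495] 0.0017099261586774142 [0.43334497 0.30264153 0.04470993] 0.0022292742219971 [0.44765535 0.27967796 0.04507744] 121.93023381652884 0.054120148712337224
top [246 153  49  53 703] [[294.0, 158.0], [290.0, 205.0], [246.0, 200.0], [250.0, 153.0]]
scene [272 187  49  16 206] [[320.0, 193.0], [284.0, 202.0], [272.0, 194.0], [303.0, 187.0]]
```

```bash
python3 - <<'E'
from h import *
F={n:dict(np.load(f'pics/{n}0.npz')) for n in ['top','scene']}
f=F['top']
T=[(250,153),(294,158),(290,205),(246,200)];S=[(320,193),(284,202),(272,194),(303,187)]
X=[]
for a,b in zip(T,S):
    x,e=tri(F['top'],a,F['scene'],b); X.append(x); print(x.round(4),round(e,4))
X=np.array(X); c=X.mean(0); print('c',c)
yv=(X[0]-X[1]+X[3]-X[2]); xv=(X[0]-X[3]+X[1]-X[2]); print('heading y',np.degrees(np.arctan2(yv[1],yv[0]))-90,'x',np.degrees(np.arctan2(xv[1],xv[0])),'tilt',np.degrees(np.arctan2(xv[2],np.hypot(*xv[:2]))),np.linalg.norm(yv)/2,np.linalg.norm(xv)/2)
# rays of the top-view corners onto mouth plane at known height: seal top centre z = .205+.004*cos32=.2084
z0=.205+.004*np.cos(np.radians(32))
for it in range(1):
  best=None
  h=0
  for _ in range(20):
    cu=np.mean(T,0); c0=onz(f,*cu,z0) if h==0 and best is None else best
    ex=np.array([np.cos(h),np.sin(h),0]); n=-np.sin(np.radians(32))*ex+np.array([0,0,np.cos(np.radians(32))])
    Q=[]
    for u in T:
        p,d=ray(f,*u); Q.append(p+d*(n@(c0-p))/(n@d))
    Q=np.array(Q); best=Q.mean(0); best=best+ (z0-best[2])*0; 
    p=np.array(f['position']); best=p+(best-p)*(z0-p[2])/(best[2]-p[2])
    yv=(Q[0]-Q[1]+Q[3]-Q[2]); h=np.arctan2(-yv[0],yv[1])
xv=(Q[0]-Q[3]+Q[1]-Q[2])
print('plane', best, np.degrees(h), np.degrees(np.arctan2(xv[1],xv[0])),np.linalg.norm(yv)/2,np.linalg.norm(xv)/2)
print('mouth est',best-.004*n, 'scene reproj centre',proj(F['scene'],best),np.mean(S,0))
q=manip.state()['tool_rot']; print(rot(q).round(3))
# engine base plate corners in zoom
for u in [(455,265),(722,291)]:
    uu=(220+(u[0]-400)*110/400,130+u[1]*110/400); print(uu,onz(f,*uu,.012))
E
```

```text
[0.6648 0.0613 0.2374] 0.0018
[ 0.6576 -0.0251  0.2306] 0.0025
[ 0.5682 -0.0193  0.1749] 0.0003
[0.575  0.067  0.1783] 0.0137
c [0.61638798 0.02100674 0.20529223]
heading y -4.639069681061869 x -3.6783802467235582 tilt 32.60889550448492 0.08679414311077326 0.10654305928767993
plane [0.61646712 0.02251411 0.20839219] -5.9657630442129035 -5.7568377540336 0.0910821480289964 0.10478171474009859
mouth est [0.61857532 0.02229381 0.205     ] scene reproj centre [295.8748589  192.64281447] [294.75 194.  ]
[[ 0.364 -0.931 -0.   ]
 [-0.931 -0.364  0.002]
 [-0.002 -0.    -1.   ]]
(235.125, 202.875) [0.59049852 0.11512775 0.012     ]
(308.55, 210.025) [ 0.57488522 -0.06557097  0.012     ]
```

```bash
python3 -m crank '[[0,0,-3,-0.9],[0,0,0,-0.9],[-2.2,-3.27,0,0],[-2.2,-3.27,0,0],[-2.2,-3.27,0,0],[-2.2,-3.27,0,0],[-2.2,-3.27,0,0],[-2.2,-3.27,0,0],[-2.2,-3.27,0,0],[-2.2,-3.27,0,0]]' 1
python3 -m crank '[[-2.2,-3.27,0,0],[-2.2,-3.27,0,0],[-2.2,-3.27,0,0],[-2.2,-3.27,0,0],[-3.18,-2.29,0,0],[-3.18,-2.29,0,0],[-3.18,-2.29,0,0],[-3.18,-2.29,0,0],[-3.18,-2.29,0,0],[-3.18,-2.29,0,0]]'
```

```text
time: 0.98
tool_pos: [0.3556, -0.2919, 0.261]
tool_rot: [-0.0, 0.875, -0.484, -0.0]
contact_force: [1.2, 0.5, 0.5]
gripper_width: 1.0
time: 1.82
tool_pos: [0.4336, 0.0869, 0.2612]
tool_rot: [-0.0, 0.875, -0.484, 0.0]
contact_force: [1.6, -0.1, -0.3]
gripper_width: 0.998
```

```bash
python3 -m crank '[[-3.18,-2.29,0,0],[-3.18,-2.29,0,0],[-3.18,-2.29,0,0],[-3.18,-2.29,0,0],[-2.0,-1.5,3,0],[0,0,4,0],[0,0,4,0],[0,0,0,0]]'
python3 - <<'E'
from h import *
s=manip.state();p=s['tool_pos'];print(p,s['joint_pos'])
f=grab('wrist','w1.png');np.savez('pics/w1.npz',**f)
Rm=rot(s['tool_rot']); print(Rm.round(3)); print('to cover, tool axes cm',Rm.T@(np.array([.448,.28,p[2]])-p)*100)
print(Rm.T@(np.array(f['position'])-p), (Rm.T@rot(f['orientation'])).round(3))
E
```

```text
time: 2.48
tool_pos: [0.4398, 0.2644, 0.1415]
tool_rot: [0.007, 0.876, -0.483, -0.005]
contact_force: [-1.3, -0.9, -2.3]
gripper_width: 1.0
[0.43982404 0.26444456 0.14147901] [ 3.96289291e-01 -1.32276438e-01  1.94624595e+00 -7.75485982e-05
  1.34501977e+00  1.40454112e+00]
[[ 0.533 -0.846 -0.016]
 [-0.846 -0.533 -0.007]
 [-0.003  0.017 -1.   ]]
to cover, tool axes cm [-0.87978442 -1.5210518  -0.02365007]
[-0.00033543 -0.07782338 -0.14328271] [[ 1.    -0.    -0.   ]
 [-0.    -0.953 -0.303]
 [-0.     0.303 -0.953]]
```

View pics/w1.png

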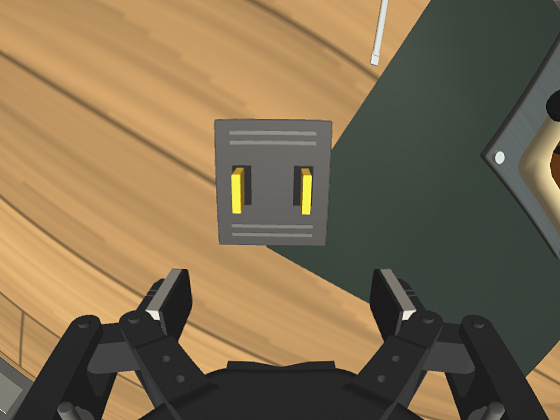

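Wrist view: the plate corners are near (215,120), (332,121), (327,245) and (219,244), with the lugs at about x=237 and x=307. The cover is nearly square to the jaws.

```bash
cat >> h.py <<'E'
def fray(f,u,v):
    K=f['intrinsics']; x=(u-K[0,2])/K[0,0]; y=(v-K[1,2])/K[1,1]; r=np.hypot(x,y)
    s=np.sin(r)/r if r>1e-9 else 1.; d=np.array([x*s,-y*s,-np.cos(r)]); return np.array(f['position']),rot(f['orientation'])@d
def fonz(f,u,v,z):
    p,d=fray(f,u,v); return p+d*(z-p[2])/d[2]
E
python3 - <<'E'
from h import *
f=dict(np.load('pics/w1.npz'))
hsv=cv2.cvtColor(f['img'],cv2.COLOR_RGB2HSV)
m=cv2.inRange(hsv,(0,0,60),(180,40,140)); mm=np.zeros_like(m); mm[100:265,200:345]=m[100:265,200:345]
m2=cv2.inRange(hsv[100:265,200:345],(20,120,60),(35,255,255)); mm[100:265,200:345]|=m2
k,l,st,_=cv2.connectedComponentsWithStats(mm); i=1+np.argmax(st[1:,4]); cs,_=cv2.findContours((l==i).astype(np.uint8),0,1)
h=cv2.convexHull(max(cs,key=cv2.contourArea))
for e in np.linspace(1,15,60):
    q=cv2.approxPolyDP(h,e,True)
    if len(q)==4: break
q=q[:,0]; print(q.tolist())
for name,qq in [('auto',q),('hand',np.array([(215,120),(332,121),(327,245),(219,244)]))]:
    P=np.array([fonz(f,*x,.02) for x in qq.astype(float)]); c=P.mean(0); print(name,c,[round(np.linalg.norm(P[j]-P[(j+1)%4]),4) for j in range(4)],[np.degrees(np.arctan2(*(P[j]-P[(j+1)%4])[[1,0]])).round(1) for j in range(4)])
s=manip.state();p=s['tool_pos'];Rm=rot(s['tool_rot']);print(p,s['time']);print(Rm.T@(c-p)*100, Rm[:,2])
E
```

```text
[[215, 120], [344, 133], [344, 264], [219, 242]]
auto [0.44658002 0.26883837 0.02      ] [np.float64(0.1054), np.float64(0.1188), np.float64(0.116), np.float64(0.1072)] [np.float64(116.4), np.float64(35.6), np.float64(-68.8), np.float64(-148.8)]
hand [0.44865911 0.27825352 0.02      ] [np.float64(0.0947), np.float64(0.1086), np.float64(0.0969), np.float64(0.1091)] [np.float64(121.5), np.float64(32.3), np.float64(-58.2), np.float64(-148.9)]
[0.4420664  0.26501813 0.14584526] 2.5333
[-0.74454494 -1.40835543 12.57055626] [-0.01080157 -0.00452273 -0.99993143]
```

```bash
python3 -m crank '[[-0.7,-1.3,3,0.1],[0,0,3,0],[0,0,0,0],[0,0,0,0],[0,0,0,0]]'
python3 - <<'E'
from h import *
s=manip.state();p=s['tool_pos'];Rm=rot(s['tool_rot']);print(p,Rm.T@(np.array([.4486,.2787,.02])-p)*100,Rm[:,2])
E
```

```text
time: 2.95
tool_pos: [0.4551, 0.2796, 0.0946]
tool_rot: [-0.002, 0.873, -0.488, 0.001]
contact_force: [0.5, -1.4, 0.8]
gripper_width: 1.003
[0.45506819 0.27959559 0.09459678] [-0.26645263  0.62966935  7.45692423] [ 0.00391992  0.00168473 -0.9999909 ]
```

```bash
python3 -m crank '[[-0.27,0.63,2,0],[0,0,2,0],[0,0,2,0],[0,0,0.8,0],[0,0,0,0],[0,0,0,0],[0,0,0,0]]'
python3 - <<'E'
from h import *
s=manip.state();p=s['tool_pos'];Rm=rot(s['tool_rot']);print(p,Rm.T@(np.array([.4486,.2787,.02])-p)*100,Rm[:,2],manip.grip_depth)
grab('wrist','w2.png')
E
```

```text
time: 3.53
tool_pos: [0.4482, 0.2789, 0.0257]
tool_rot: [-0.002, 0.873, -0.488, 0.001]
contact_force: [-0.2, 0.7, 0.5]
gripper_width: 1.002
[0.44817615 0.2788505  0.02568034] [ 0.03472467 -0.02609642  0.56815389] [ 0.00347991  0.00156099 -0.99999273] 0.0187
```

View pics/w2.png

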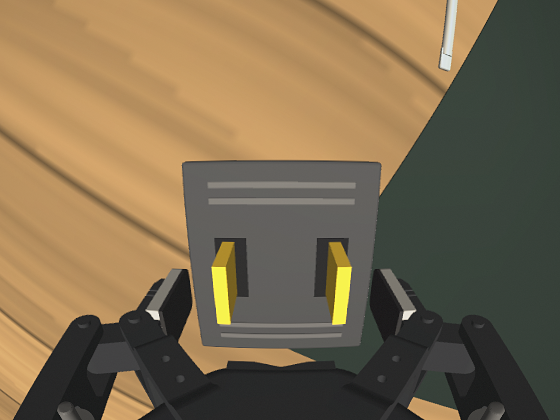

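Wrist view: both lugs sit between the open pads and the plate is centred. I'll go 3 mm lower, then pinch.

```bash
python3 -m crank '[[0,0,0.3,0],[0,0,0,0],[0,0,0,0]]'
python3 -m crank '[[0,0,0,0],[0,0,0,0],[0,0,0,0],[0,0,0,0],[0,0,0,0],[0,0,0,0]]' 0.5
python3 - <<'E'
from h import *
print(manip.state()['ft_torque']); grab('wrist','w3.png')
E
```

```text
time: 3.83
tool_pos: [0.4466, 0.2782, 0.0206]
tool_rot: [-0.0, 0.873, -0.488, 0.0]
contact_force: [0.4, 0.0, 0.1]
gripper_width: 1.001
time: 4.33
tool_pos: [0.4473, 0.2786, 0.0222]
tool_rot: [-0.0, 0.873, -0.488, 0.0]
contact_force: [-3.9, -1.1, 9.5]
gripper_width: 0.507
[-0.16209815  0.49162455 -0.04724939]
```

View pics/w3.png

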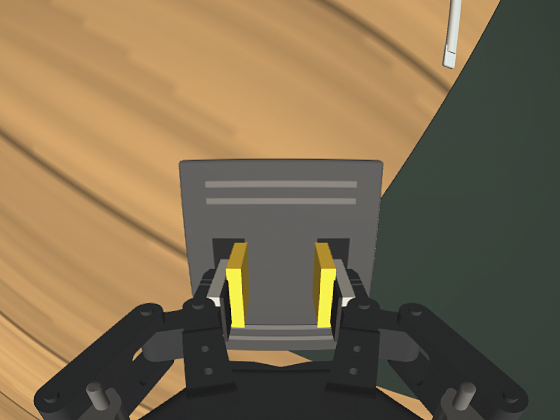

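Both lugs are pinched with the pads flat on them and the tips on the plate. Now I'll lift.

```bash
python3 -m crank '[[0,0,-1,0],[0,0,-2,0],[0,0,-3.5,0],[0,0,-4,0],[0,0,-4,0],[0,0,-4,0.6],[0,0,-4,1],[0,0,-4,1],[0,0,-4,1],[0,0,-4,1]]'
python3 -m crank '[[0,0,-4,1],[0,0,-2,0.6],[0,0,0,0],[0,0,0,0]]'
python3 - <<'E'
from h import *
s=manip.state();p=s['tool_pos'];Rm=rot(s['tool_rot']);print(p,s['joint_pos'],np.degrees(np.arctan2(Rm[1,0],Rm[0,0])),Rm[:,2]);grab('wrist','w4.png')
E
```

```text
time: 5.22
tool_pos: [0.4457, 0.2779, 0.3672]
tool_rot: [0.0, 0.729, -0.684, -0.0]
contact_force: [1.0, 0.1, -1.6]
gripper_width: 0.508
time: 5.55
tool_pos: [0.4466, 0.2782, 0.4268]
tool_rot: [0.001, -0.672, 0.741, -0.0]
contact_force: [0.2, 0.4, -2.5]
gripper_width: 0.505
[0.44659659 0.27824295 0.42684796] [ 4.15696612e-01 -2.24618826e-01  1.55437372e+00 -5.32331846e-06
  1.80902616e+00  2.08404312e+00] -95.5891896868789 [ 0.00257423  0.00113066 -0.99999605]
```

View pics/w4.png

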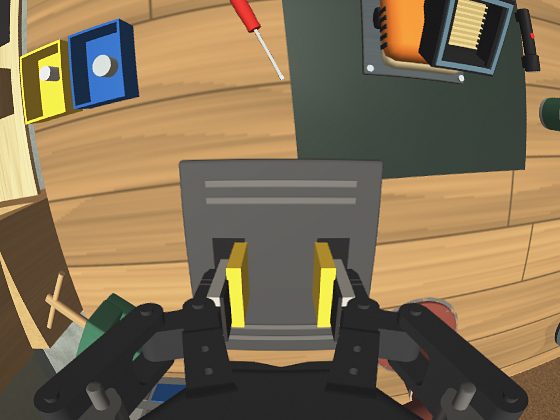

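The cover is held square. Next I'll go above the engine and find out what happens at the reach limit: the moves have no tilt, but an out-of-reach approach may lean the tool outward.

```bash
python3 -m crank '[[3.54,-2.08,0,0],[3.54,-2.08,0,0],[3.54,-2.08,0,0],[3.54,-2.08,0,0],[3.54,-2.08,0,0],[3.54,-2.08,0,0],[3.54,-2.08,0,0],[3.54,-2.08,0,0],[3.54,-2.08,0,0],[0,-3,0,0]]'
python3 -m crank '[[0,-4,0,0],[0,-4,0,0],[0,-4,0,0],[0,-4,0,0],[0,-4,0,0],[0,-4,0,0],[0,-4,0,0],[0,-4,0,0]]'
python3 - <<'E'
from h import *
s=manip.state();p=s['tool_pos'];Rm=rot(s['tool_rot']);print(p,np.round(s['joint_pos'],3),np.degrees(np.arctan2(Rm[1,0],Rm[0,0])),Rm[:,2])
E
```

```text
time: 6.43
tool_pos: [0.6302, -0.0663, 0.422]
tool_rot: [-0.003, -0.669, 0.743, 0.001]
contact_force: [1.1, -0.1, -0.6]
gripper_width: 0.507
time: 7.1
tool_pos: [0.9219, -0.0893, 0.419]
tool_rot: [-0.001, -0.672, 0.741, 0.001]
contact_force: [1.4, 0.1, 0.7]
gripper_width: 0.506
[ 0.9219429  -0.08929311  0.41895659] [-0.177  0.93   0.146  0.     2.068  1.492] -95.59645307955346 [-2.17489778e-03  7.83903339e-04 -9.99997328e-01]
```

```bash
python3 -m crank '[[-3.8,0,0,0],[-3.8,0,0,0],[0,-2,0,0],[0,-2,0,0],[0,-2,0,0],[0,0,0,0]]'
python3 - <<'E'
from h import *
s=manip.state();p=s['tool_pos'];Rm=rot(s['tool_rot']);print(p,np.round(s['joint_pos'],3),np.degrees(np.arctan2(Rm[1,0],Rm[0,0])),Rm[:,2], np.degrees(np.arccos(-Rm[2,2])))
E
```

```text
time: 7.6
tool_pos: [0.9492, -0.0204, 0.4008]
tool_rot: [0.01, -0.671, 0.741, -0.009]
contact_force: [0.8, 0.7, -2.5]
gripper_width: 0.51
[ 0.94918853 -0.02039496  0.40082155] [-1.000e-01  1.002e+00  6.100e-02  2.000e-03  2.051e+00  1.571e+00] -95.72193557941618 [ 2.70076120e-02 -8.03227660e-04 -9.99634905e-01] 1.5482948162518453
```

At the limit the tool leaned 1.5° in the direction I need. I'll push on and see whether it accumulates.

```bash
python3 -m crank '[[0,-3,0,0],[0,-3,0,0],[0,-3,0,0]]'
cat > st.py <<'E'
from h import *
s=manip.state();p=s['tool_pos'];Rm=rot(s['tool_rot']);z=Rm[:,2];print(p.round(4) if hasattr(p,'round') else p,np.round(s['joint_pos'],3),'x az',np.degrees(np.arctan2(Rm[1,0],Rm[0,0])).round(2),'xz',Rm[2,0].round(4),'tilt',np.degrees(np.arccos(-z[2])).round(2),'tilt az',np.degrees(np.arctan2(z[1],z[0])).round(2),'F',np.round(s['contact_force'],1),'Ftool',(Rm.T@np.array(s['contact_force'])).round(1))
E
python3 st.py
```

```text
time: 7.85
tool_pos: [0.9739, -0.028, 0.3822]
tool_rot: [0.03, -0.67, 0.741, -0.029]
contact_force: [-0.0, 0.0, -1.1]
gripper_width: 0.508
[ 0.9739 -0.028   0.3822] [-0.107  1.025  0.057  0.007  1.976  1.567] x az -95.73 xz -0.0058 tilt 4.79 tilt az -1.76 F [-0.   0.  -1.1] Ftool [-0.   0.1  1.1]
```

```bash
python3 -m crank '[[0,-2,-1,0],[0,-2,-1,0],[0,-2,-1,0],[0,-2,-1,0]]'; python3 st.py;  python3 -c "
from h import *
print(manip.state()['joint_pos'][2])"
```

```text
time: 8.18
tool_pos: [0.9812, -0.032, 0.4006]
tool_rot: [0.049, -0.67, 0.739, -0.047]
contact_force: [0.6, 0.5, -1.1]
gripper_width: 0.509
[ 0.9812 -0.032   0.4006] [-0.112  1.009  0.055  0.012  1.941  1.563] x az -95.62 xz -0.0095 tilt 7.86 tilt az -1.66 F [ 0.6  0.5 -1.1] Ftool [-0.5 -0.4  1.2]
0.05500201026483583
```

It accumulates, to 7.9°, but with a 4° azimuth bias, so I'll shift sideways to steer the remaining lean toward the mouth's heading.

```bash
python3 -m crank '[[4,0.6,0,0],[4,0.6,0,0],[0.4,-2.5,-1.2,0],[0.4,-2.5,-1.2,0],[0.4,-2.5,-1.2,0],[0.4,-2.5,-1.2,0],[0.4,-2.5,-1.2,0]]'; python3 st.py;  python3 -c "
from h import *
print(manip.state()['joint_pos'][2])"
```

```text
time: 8.77
tool_pos: [0.9795, -0.128, 0.4367]
tool_rot: [0.075, -0.668, 0.736, -0.078]
contact_force: [-0.7, -0.3, -1.4]
gripper_width: 0.512
[ 0.9795 -0.128   0.4367] [-0.214  0.975  0.055  0.034  1.897  1.468] x az -95.51 xz -0.0068 tilt 12.42 tilt az -3.74 F [-0.7 -0.3 -1.4] Ftool [0.3 0.9 1.2]
0.05498797688387658
```

```bash
python3 -m crank '[[0.4,-3.4,-2,0],[0.4,-3.4,-2,0],[0.4,-3.4,-2,0],[0.4,-3.4,-2,0],[0.4,-3.4,-2,0],[0.4,-3.4,-2,0],[0.4,-3.4,-2,0],[0.4,-3.4,-2,0]]'; python3 st.py;  python3 -c "
from h import *
print(manip.state()['joint_pos'][2])"
```

```text
time: 9.43
tool_pos: [0.9746, -0.1515, 0.5354]
tool_rot: [0.13, -0.658, 0.728, -0.144]
contact_force: [0.5, -0.6, -1.7]
gripper_width: 0.507
[ 0.9746 -0.1515  0.5354] [-0.245  0.881  0.055  0.057  1.818  1.451] x az -95.76 xz 0.0001 tilt 22.4 tilt az -5.78 F [ 0.5 -0.6 -1.7] Ftool [0.6 0.2 1.8]
0.05495950553062394
```

```bash
python3 -m crank '[[-3,0.5,0,0],[-2.5,0,0,0],[0,-3.6,-1.2,0],[0,-3.6,-1.2,0],[0,-3.6,-1.2,0],[0,-3.6,-1.2,0],[0,-3.6,-1.2,0],[0,-3.6,-1.2,0]]'; python3 st.py
```

```text
time: 10.1
tool_pos: [0.9888, -0.0989, 0.5916]
tool_rot: [0.174, -0.647, 0.717, -0.193]
contact_force: [-0.7, 0.3, -1.2]
gripper_width: 0.502
[ 0.9888 -0.0989  0.5916] [-0.186  0.835  0.055  0.043  1.728  1.504] x az -95.82 xz -0.0001 tilt 30.08 tilt az -5.81 F [-0.7  0.3 -1.2] Ftool [-0.3  1.2  0.7]
```

```bash
python3 -m crank '[[0,-3.6,-1.2,0],[0,-2.5,-1,0],[0,1,0,0],[0,0,0,0]]'; python3 st.py; python3 - <<'E'
from h import *
f=grab('wrist','w5.png'); np.savez('pics/w5.npz',**f); f=grab('top','t5.png'); grab('scene','s5.png')
E
```

```text
time: 10.43
tool_pos: [0.9794, -0.097, 0.5978]
tool_rot: [0.183, -0.645, 0.714, -0.201]
contact_force: [-0.2, -0.3, -4.1]
gripper_width: 0.509
[ 0.9794 -0.097   0.5978] [-0.187  0.733  0.209  0.047  1.651  1.501] x az -95.76 xz -0.0012 tilt 31.5 tilt az -5.65 F [-0.2 -0.3 -4.1] Ftool [0.3 2.3 3.4]
```

View pics/w5.png

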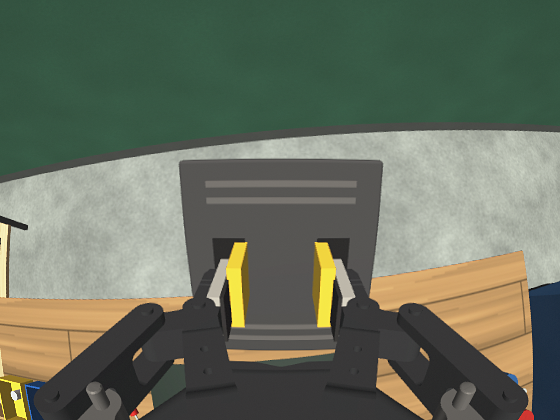

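View pics/s5.png

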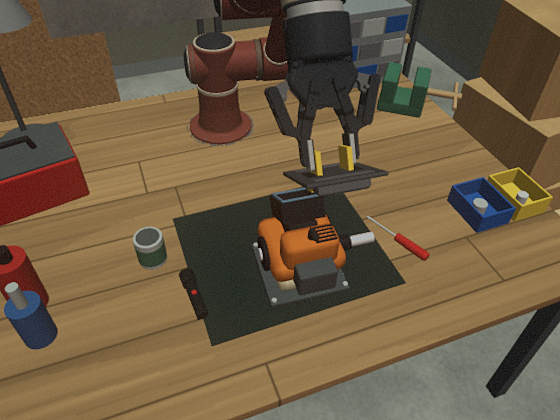

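Wrist and scene views: the cover is still square in the pads with its far edge at v=161, and it hangs above the engine leaning about 31.5°. Now I'll compute the move to a hover above the mouth.

```bash
cat > go.py <<'E'
from h import *
import sys
M=np.array([.6185,.0215,.2045]); h=np.radians(-5.5); t=np.radians(32)
n=np.array([-np.sin(t)*np.cos(h),-np.sin(t)*np.sin(h),np.cos(t)])
if __name__=='__main__':
    s=manip.state();p=np.array(s['tool_pos']);Rm=rot(s['tool_rot'])
    G=M+n*float(sys.argv[1]); d=Rm.T@(G-p)*100; print('target',G,'move cm',d.round(2),'dist',np.linalg.norm(d).round(2),'angle z vs -n deg',np.degrees(np.arccos(-n@Rm[:,2])).round(2), 'Rm.T n',(Rm.T@n).round(4),'xy offset of axis',(Rm.T@(M-p)*100).round(2))
E
python3 st.py; python3 go.py 0.14
python3 - <<'E'
from h import *
f=dict(np.load('pics/w5.npz'))
s=manip.state();Rm=rot(s['tool_rot']);p=np.array(s['tool_pos'])
Rc=np.array([[1,0,0],[0,-.953,-.303],[0,.303,-.953]]); pc=np.array([0,-.0778,-.1433])
for u in [(180,162),(382,162),(281,161),(225,345),(337,345)]:
    _,d=fray(dict(f,orientation=[1,0,0,0],position=[0,0,0]),*u); d=Rc@d
    for z in (.0022,): print(u,z,((pc+d*(z-pc[2])/d[2])*1000).round(1))
E
```

```text
[ 0.98   -0.097   0.6047] [-0.187  0.737  0.194  0.047  1.652  1.501] x az -95.76 xz -0.0003 tilt 32.13 tilt az -5.73 F [-0.2  0.4 -0.2] Ftool [-0.4  0.3  0.1]
target [0.54465285 0.02861067 0.32322673] move cm [-8.13 52.72  0.14] dist 53.34 angle z vs -n deg 0.18 Rm.T n [ 0.0021 -0.0022 -1.    ] xy offset of axis [-8.16 52.75 14.14]
(180, 162) 0.0022 [-46.8 -55.8   2.2]
(382, 162) 0.0022 [ 47.3 -55.9   2.2]
(281, 161) 0.0022 [  0.2 -55.5   2.2]
(225, 345) 0.0022 [-32.5  50.2   2.2]
(337, 345) 0.0022 [33.  50.2  2.2]
```

```bash
python3 -m crank '[[-0.62,4.05,0,0],[-0.62,4.05,0,0],[-0.62,4.05,0,0],[-0.62,4.05,0,0],[-0.62,4.05,0,0],[-0.62,4.05,0,0],[-0.62,4.05,0,0],[-0.62,4.05,0,0],[-0.62,4.05,0,0],[-0.62,4.05,0,0]]'
python3 -m crank '[[-0.62,4.05,0,0],[-0.62,4.05,0,0],[-0.62,4.05,0,0],[0,0,0,0],[0,0,0,0],[0,0,0,0]]';python3 st.py; python3 go.py 0.14
python3 - <<'E'
from h import *
f=grab('wrist','w6.png'); np.savez('pics/w6.npz',**f); f=grab('top','t6.png');np.savez('pics/t6.npz',**f); f=grab('scene','s6.png');np.savez('pics/s6.npz',**f)
E
```

```text
time: 11.42
tool_pos: [0.6743, -0.0085, 0.4124]
tool_rot: [0.187, -0.644, 0.712, -0.206]
contact_force: [0.6, 0.3, -1.1]
gripper_width: 0.508
time: 11.92
tool_pos: [0.5756, 0.0199, 0.3491]
tool_rot: [0.187, -0.644, 0.712, -0.207]
contact_force: [-0.0, -0.3, 0.3]
gripper_width: 0.508
[0.5756 0.0199 0.3491] [-0.093 -0.475  1.942 -0.004  1.109  1.579] x az -95.74 xz -0.0007 tilt 32.4 tilt az -5.69 F [-0.  -0.3  0.3] Ftool [ 0.3 -0.2 -0.3]
target [0.54465285 0.02861067 0.32322673] move cm [-0.55  4.06  0.49] dist 4.12 angle z vs -n deg 0.41 Rm.T n [ 0.0017 -0.0069 -1.    ] xy offset of axis [-0.57  4.15 14.49]
```

View pics/w6.png

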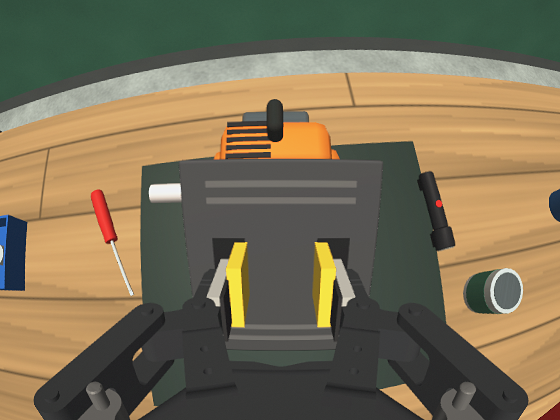

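View pics/s6.png

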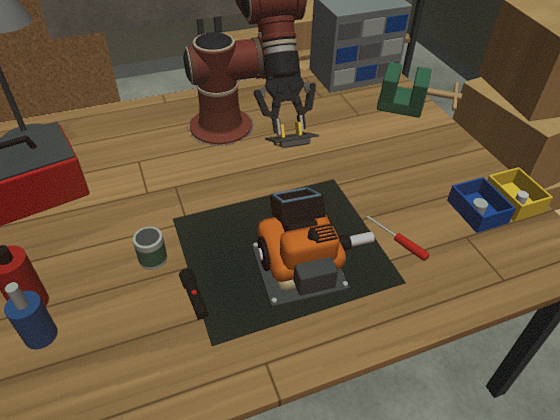

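View pics/t6.png

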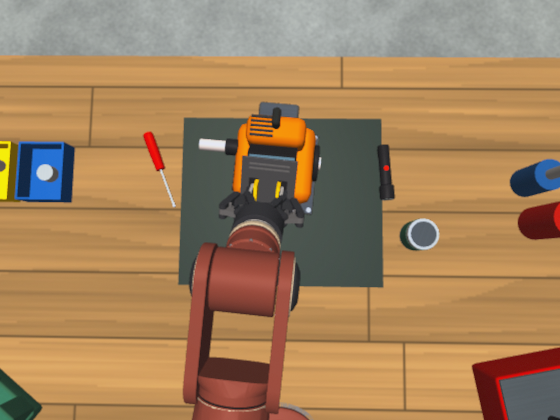

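The views show the cover still square in hand, short of the hover by one row. I'll finish that move and take a close look to compare the cameras with the kinematics.

```bash
python3 -m crank '[[-0.28,2.03,1,0],[-0.28,2.03,2,0],[0,0,2,0],[0,0,2,0],[0,0,0,0],[0,0,0,0],[0,0,0,0],[0,0,0,0]]';python3 st.py; python3 go.py 0.07
python3 - <<'E'
from h import *
for c in ['wrist','top','scene']:
    f=grab(c,c+'7.png'); np.savez(f'pics/{c}7.npz',**f)
    if c=='wrist': continue
    bx=dict(top=(210,110,130,110),scene=(230,150,130,110))[c]; x,y,w,h=bx
    cv2.imwrite(f'pics/z7_{c}.png',cv2.resize(cv2.cvtColor(f['img'],cv2.COLOR_RGB2BGR)[y:y+h,x:x+w],None,fx=5,fy=5,interpolation=cv2.INTER_CUBIC))
E
```

```text
time: 12.73
tool_pos: [0.5777, 0.0253, 0.2657]
tool_rot: [0.186, -0.644, 0.713, -0.205]
contact_force: [-0.6, -0.1, -1.1]
gripper_width: 0.507
[0.5777 0.0253 0.2657] [-0.08  -0.436  2.05  -0.013  0.966  1.596] x az -95.76 xz -0.0008 tilt 32.17 tilt az -5.69 F [-0.6 -0.1 -1.1] Ftool [0.2 1.1 0.6]
target [0.58157643 0.02505534 0.26386337] move cm [-0.01 -0.23  0.36] dist 0.43 angle z vs -n deg 0.2 Rm.T n [ 0.0018 -0.003  -1.    ] xy offset of axis [-0.03 -0.21  7.36]
```

View pics/wrist7.png

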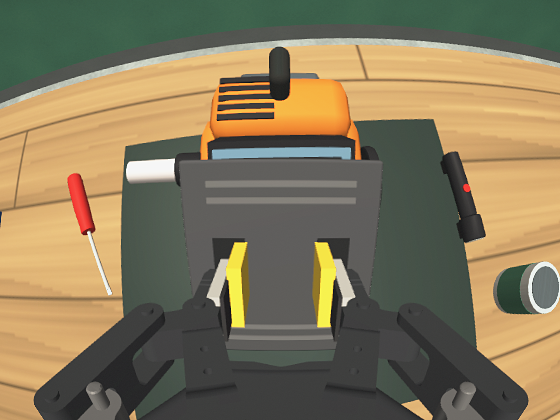

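View pics/z7_top.png

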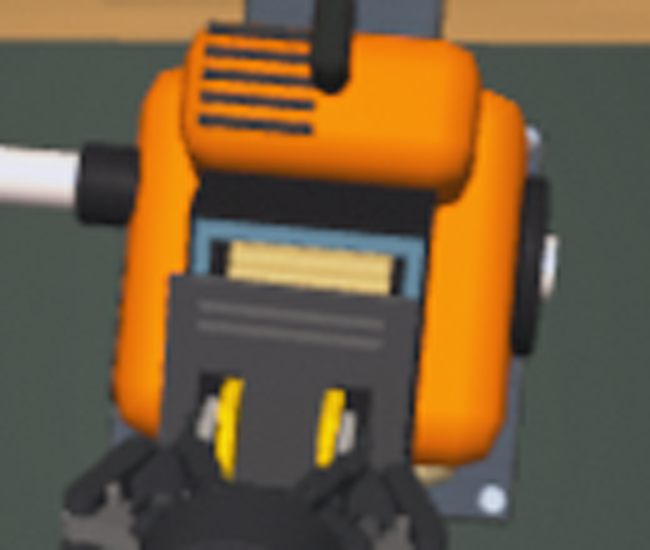

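View pics/z7_scene.png

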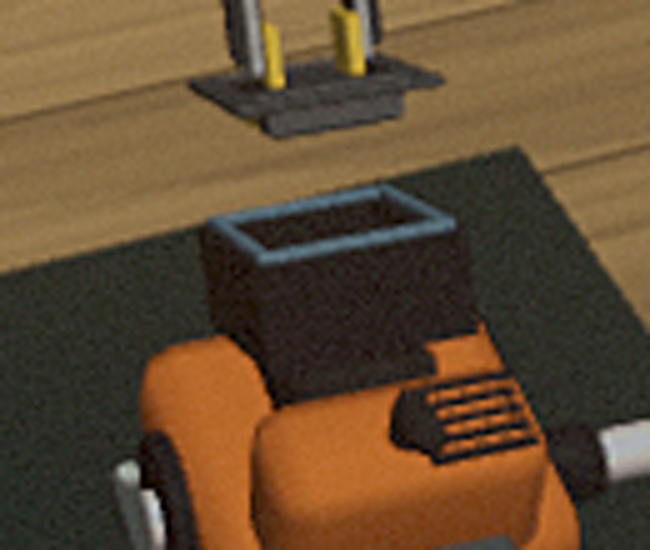

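Wrist view: the seal's far edge shows at u≈211–354, v≈150–160, just beyond the cover's far edge (centre u=281). In the top zoom the cover's far corners are at about (244.4,165) and (294,169.6). Next comparison is FK projection against these.

```bash
python3 - <<'E'
from h import *
from go import M,n
s=manip.state();Rm=rot(s['tool_rot']);p=np.array(s['tool_pos'])
F={c:dict(np.load(f'pics/{c}7.npz')) for c in ['wrist','top','scene']}
off=np.array([0,-.0006,0])
pts={'farL(-x)':(-.048,-.055,.0022),'farR(+x)':(.048,-.055,.0022),'nearL':(-.048,.055,.0022),'nearR':(.048,.055,.0022)}
for k,v in pts.items():
    X=p+Rm@(np.array(v)+off); print(k,X.round(4),'top',proj(F['top'],X).round(1),'scene',proj(F['scene'],X).round(1))
# sub-pixel: seal outer edges in wrist
f=F['wrist']; im=f['img']
hsv=cv2.cvtColor(im,cv2.COLOR_RGB2HSV)
m=cv2.inRange(hsv,(92,40,60),(115,220,255)); mm=np.zeros_like(m); mm[140:165,190:375]=m[140:165,190:375]
ys,xs=np.nonzero(mm); print('seal px',xs.min(),xs.max(),ys.min(),ys.max())
for r in range(ys.min(),ys.max()+1):
    x=xs[ys==r]; 
    if len(x): print(r,x.min(),x.max(),len(x))
E
```

```text
farL(-x) [0.6299 0.0684 0.2924] top [244.1 164.8] scene [318.7 164.1]
farR(+x) [ 0.6203 -0.0272  0.2924] top [294.7 170.3] scene [277.  170.8]
nearL [0.5372 0.0777 0.234 ] top [241.  216.5] scene [305.  159.1]
nearR [ 0.5276 -0.0178  0.2339] top [289.1 222. ] scene [266.8 165.1]
seal px 212 351 147 159
147 269 349 81
148 225 350 126
149 213 350 138
150 212 350 139
151 212 350 139
152 212 350 139
153 212 350 139
154 212 350 139
155 212 351 140
156 212 351 140
157 212 350 98
158 212 350 38
159 213 349 12
```

```bash
python3 - <<'E'
from h import *
from go import M,n
s=manip.state();Rm=rot(s['tool_rot']);p=np.array(s['tool_pos'])
f=dict(np.load('pics/wrist7.npz')); Rc=Rm.T@rot(f['orientation']); pc=Rm.T@(np.array(f['position'])-p); print('cam in tool',pc.round(4))
m=Rm.T@(M-p); print('mouth in tool mm',(m*1000).round(1))
for u in [(211.6,150),(350.9,150),(212,148.2),(351,147),(281,147.6)]:
  _,d=fray(f,*u); d=Rm.T@d
  for zz in (m[2]-.004,): print(u,((pc+d*(zz-pc[2])/d[2])*1000).round(1))
# scene+top centre measured
E
```

```text
cam in tool [-0.0003 -0.0789 -0.1438]
mouth in tool mm [-0.2 -3.2 73.1]
(211.6, 150) [-46.2 -54.5  69.1]
(350.9, 150) [ 46.5 -54.5  69.1]
(212, 148.2) [-45.8 -55.7  69.1]
(351, 147) [ 46.5 -56.5  69.1]
(281, 147.6) [ -0.  -55.4  69.1]
```

FK, the top view and the wrist view agree to about 1 mm. I'll shift 1.6 mm up-slope and go closer.

```bash
python3 -m crank '[[0,-0.16,1.5,0],[0,0,1.5,0],[0,0,0.5,0],[0,0,0,0],[0,0,0,0],[0,0,0,0]]'
python3 - <<'E'
from h import *
from go import M,n
D=[]
for i in range(6):
    f=manip.grab_frame('wrist'); s=manip.state();Rm=rot(s['tool_rot']);p=np.array(s['tool_pos']);D.append(Rm.T@(M-p)*1000)
print(np.mean(D,0),np.std(D,0))
cv2.imwrite('pics/w8.png',cv2.cvtColor(f['img'],cv2.COLOR_RGB2BGR))
for c in ['scene','top']:
    f=grab(c); x,y,w,h=dict(top=(210,110,130,110),scene=(230,150,130,110))[c]
    cv2.imwrite(f'pics/z8_{c}.png',cv2.resize(cv2.cvtColor(f['img'],cv2.COLOR_RGB2BGR)[y:y+h,x:x+w],None,fx=5,fy=5,interpolation=cv2.INTER_CUBIC))
E
python3 st.py
```

```text
time: 13.38
tool_pos: [0.5966, 0.0236, 0.2352]
tool_rot: [0.185, -0.645, 0.713, -0.204]
contact_force: [0.5, 0.2, -1.5]
gripper_width: 0.507
[-0.13048899 -2.44719266 37.59126617] [0.01756936 0.21805911 0.20139644]
[0.5964 0.0235 0.2343] [-0.081 -0.36   2.047 -0.013  0.896  1.596] x az -95.75 xz -0.0007 tilt 31.99 tilt az -5.69 F [-0.   0.9 -0.7] Ftool [-0.9  0.5  0.5]
```

View pics/w8.png

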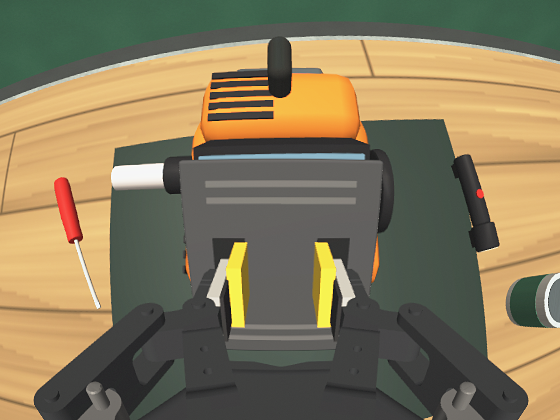

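View pics/z8_scene.png

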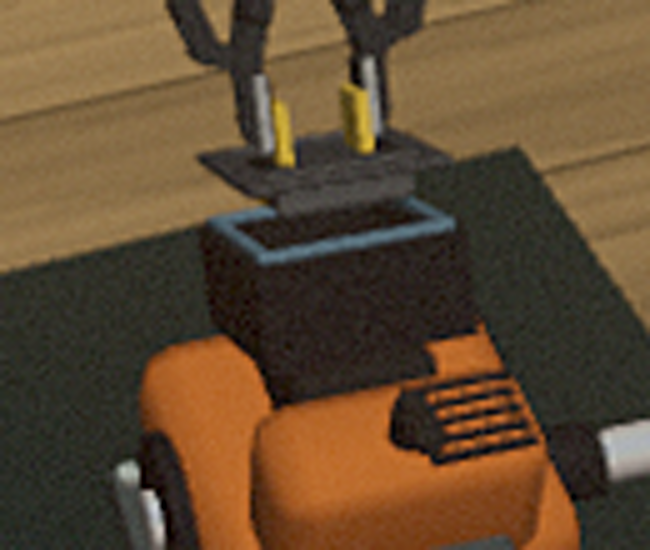

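View pics/z8_top.png

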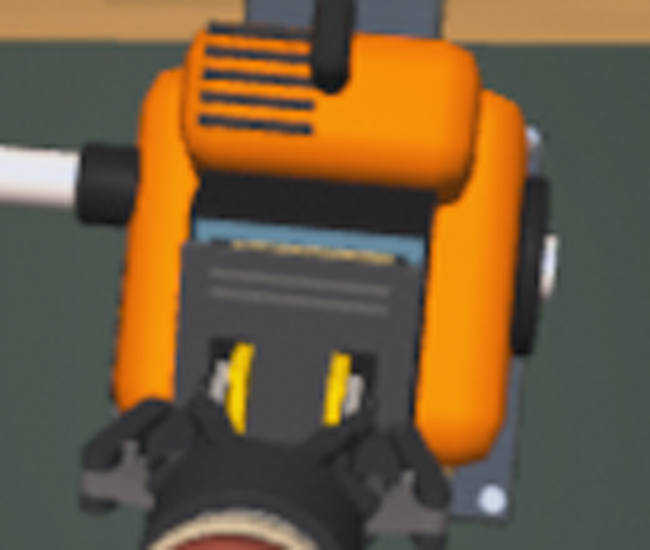

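The scene zoom shows the plug just above the seal. In the wrist view the seal strip runs u≈197–365, v≈153–160, centred on the cover (u≈281). One more numeric check of the up-slope offset.

```bash
python3 - <<'E'
from h import *
im=cv2.cvtColor(cv2.imread('pics/w8.png'),cv2.COLOR_BGR2RGB); f=dict(np.load('pics/wrist7.npz'))
hsv=cv2.cvtColor(im,cv2.COLOR_RGB2HSV); m=cv2.inRange(hsv,(92,40,60),(115,220,255)); mm=np.zeros_like(m); mm[140:165,180:385]=m[140:165,180:385]
ys,xs=np.nonzero(mm)
for r in range(ys.min(),ys.max()+1):
    x=xs[ys==r]
    if len(x): print(r,x.min(),x.max(),len(x))
for c in (240,281,320): print(c,[tuple(im[v,c]) for v in range(148,164)])
th=.3078; Rc=np.array([[1,0,0],[0,-.953,-.303],[0,.303,-.953]]); pc=np.array([0,-.0778,-.1433])
cols=[ys[xs==c].min()-.0 for c in range(230,335)]; v=np.mean(cols)-.5; print('far edge v',v)
for z in (31.6,33.6,35.6):
  for u in [(281,v),(xs.min()-.5,155),(xs.max()+.5,155)]:
    _,d=fray(dict(f,orientation=[1,0,0,0],position=[0,0,0]),*u); d=Rc@d; print(z,u,((pc+d*(z/1000-pc[2])/d[2])*1000).round(1))
E
```

```text
153 271 363 93
154 226 364 139
155 206 365 160
156 199 364 166
157 198 364 167
158 198 364 167
159 198 364 44
240 [(np.uint8(55), np.uint8(54), np.uint8(54)), (np.uint8(54), np.uint8(53), np.uint8(53)), (np.uint8(55), np.uint8(54), np.uint8(54)), (np.uint8(55), np.uint8(53), np.uint8(53)), (np.uint8(54), np.uint8(52), np.uint8(53)), (np.uint8(50), np.uint8(46), np.uint8(45)), (np.uint8(90), np.uint8(108), np.uint8(116)), (np.uint8(137), np.uint8(176), np.uint8(193)), (np.uint8(145), np.uint8(185), np.uint8(202)), (np.uint8(146), np.uint8(188), np.uint8(205)), (np.uint8(128), np.uint8(160), np.uint8(173)), (np.uint8(94), np.uint8(89), np.uint8(85)), (np.uint8(114), np.uint8(110), np.uint8(108)), (np.uint8(109), np.uint8(106), np.uint8(104)), (np.uint8(103), np.uint8(102), np.uint8(99)), (np.uint8(99), np.uint8(97), np.uint8(95))]
281 [(np.uint8(55), np.uint8(54), np.uint8(55)), (np.uint8(53), np.uint8(53), np.uint8(52)), (np.uint8(54), np.uint8(53), np.uint8(53)), (np.uint8(55), np.uint8(54), np.uint8(53)), (np.uint8(53), np.uint8(51), np.uint8(50)), (np.uint8(77), np.uint8(90), np.ui
[... 1022 characters left out ...]
, (np.uint8(113), np.uint8(109), np.uint8(107)), (np.uint8(107), np.uint8(106), np.uint8(103)), (np.uint8(103), np.uint8(100), np.uint8(99)), (np.uint8(98), np.uint8(97), np.uint8(94))]
far edge v 152.8904761904762
31.6 (281, np.float64(152.8904761904762)) [  0.3 -55.5  31.6]
31.6 (np.float64(197.5), 155) [-45.8 -55.   31.6]
31.6 (np.float64(365.5), 155) [ 46.9 -55.1  31.6]
33.6 (281, np.float64(152.8904761904762)) [  0.3 -55.2  33.6]
33.6 (np.float64(197.5), 155) [-46.3 -54.8  33.6]
33.6 (np.float64(365.5), 155) [ 47.4 -54.8  33.6]
35.6 (281, np.float64(152.8904761904762)) [  0.3 -55.   35.6]
35.6 (np.float64(197.5), 155) [-46.8 -54.5  35.6]
35.6 (np.float64(365.5), 155) [ 48.  -54.5  35.6]
```

```bash
python3 -m crank '[[0.03,-0.16,0.7,-0.07],[0,0,0.5,0],[0,0,0,0]]'; python3 st.py; python3 -m crank '[[0,0,0.3,0],[0,0,0.3,0],[0,0,0.2,0],[0,0,0,0]]';python3 st.py
```

```text
time: 14.03
tool_pos: [0.6038, 0.0224, 0.2228]
tool_rot: [0.183, -0.648, 0.711, -0.204]
contact_force: [-1.2, -0.2, -2.1]
gripper_width: 0.505
[0.6038 0.0224 0.2228] [-0.082 -0.328  2.042 -0.012  0.873  1.588] x az -95.4 xz 0.0033 tilt 31.82 tilt az -5.7 F [-1.2 -0.2 -2.1] Ftool [0.3 2.1 1.1]
time: 14.37
tool_pos: [0.6082, 0.022, 0.2171]
tool_rot: [0.184, -0.647, 0.711, -0.204]
contact_force: [-0.1, -0.6, -1.4]
gripper_width: 0.512
[0.6082 0.022  0.2171] [-0.082 -0.312  2.039 -0.012  0.858  1.588] x az -95.4 xz 0.0032 tilt 31.9 tilt az -5.69 F [-0.1 -0.6 -1.4] Ftool [0.6 0.8 1.2]
```

```bash
python3 go.py 0.0072; python3 -m crank '[[0,0,0.3,0],[0,0,0.2,0],[0,0,0,0]]';python3 st.py; python3 go.py 0.0072
python3 - <<'E'
from h import *
for c in ['scene']:
    f=grab(c); x,y,w,h=dict(top=(210,110,130,110),scene=(230,150,130,110))[c]
    cv2.imwrite(f'pics/z9_{c}.png',cv2.resize(cv2.cvtColor(f['img'],cv2.COLOR_RGB2BGR)[y:y+h,x:x+w],None,fx=5,fy=5,interpolation=cv2.INTER_CUBIC))
E
```

```text
target [0.61470215 0.02186569 0.21060595] move cm [-0.05 -0.21  0.9 ] dist 0.92 angle z vs -n deg 0.14 Rm.T n [ 0.0018  0.0017 -1.    ] xy offset of axis [-0.05 -0.21  1.62]
time: 14.62
tool_pos: [0.6111, 0.0217, 0.2137]
tool_rot: [0.184, -0.647, 0.711, -0.205]
contact_force: [-2.1, -0.7, -0.3]
gripper_width: 0.506
[0.6111 0.0217 0.2137] [-0.082 -0.302  2.037 -0.012  0.848  1.588] x az -95.4 xz 0.0032 tilt 31.98 tilt az -5.69 F [-2.1 -0.7 -0.3] Ftool [ 0.9  1.8 -0.8]
target [0.61470215 0.02186569 0.21060595] move cm [-0.05 -0.14  0.45] dist 0.47 angle z vs -n deg 0.1 Rm.T n [ 1.7e-03  3.0e-04 -1.0e+00] xy offset of axis [-0.05 -0.14  1.17]
```

View pics/z9_scene.png

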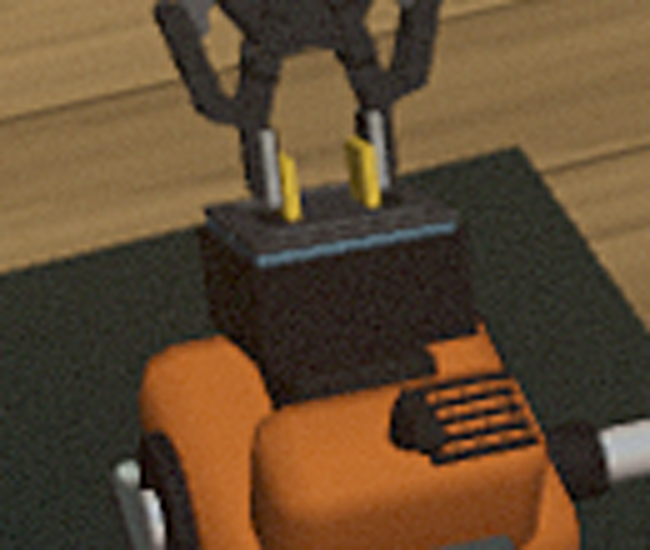

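The plug is in the mouth, the plate is about at the seal, and there's no jamming force. Now I'll press in steps.

```bash
python3 -m crank '[[0,-0.05,0.2,0],[0,0,0.2,0],[0,0,0.2,0],[0,0,0,0]]';python3 st.py; python3 -m crank '[[0,0,0.2,0],[0,0,0.1,0],[0,0,0,0]]'; python3 st.py; python3 go.py 0.0072
```

```text
time: 15.0
tool_pos: [0.6147, 0.0215, 0.2092]
tool_rot: [0.184, -0.647, 0.711, -0.205]
contact_force: [-5.3, -0.3, 3.3]
gripper_width: 0.509
[0.6147 0.0215 0.2092] [-0.082 -0.288  2.034 -0.012  0.837  1.588] x az -95.39 xz 0.0031 tilt 32.0 tilt az -5.67 F [-5.3 -0.3  3.3] Ftool [ 0.8  2.7 -5.6]
time: 15.25
tool_pos: [0.6163, 0.0213, 0.207]
tool_rot: [0.184, -0.647, 0.711, -0.205]
contact_force: [-6.7, 0.6, 4.9]
gripper_width: 0.51
[0.6163 0.0213 0.207 ] [-0.082 -0.282  2.033 -0.012  0.832  1.588] x az -95.39 xz 0.0031 tilt 32.0 tilt az -5.67 F [-6.7  0.6  4.9] Ftool [ 0.1  3.1 -7.7]
target [0.61470215 0.02186569 0.21060595] move cm [-0.04 -0.05 -0.39] dist 0.39 angle z vs -n deg 0.09 Rm.T n [ 1.6e-03  1.0e-04 -1.0e+00] xy offset of axis [-0.04 -0.05  0.33]
```

```bash
python3 -m crank '[[0,0.04,0.2,0],[0,0,0.2,0],[0,0,0,0]]'; python3 st.py; python3 -m crank '[[0,0,0.1,0],[0,0,0.1,0],[0,0,0,0]]'; python3 st.py
```

```text
time: 15.5
tool_pos: [0.6181, 0.0212, 0.2042]
tool_rot: [0.184, -0.647, 0.711, -0.205]
contact_force: [-12.5, 0.7, 10.6]
gripper_width: 0.507
[0.6181 0.0212 0.2042] [-0.082 -0.274  2.032 -0.012  0.825  1.588] x az -95.39 xz 0.0031 tilt 32.01 tilt az -5.67 F [-12.5   0.7  10.6] Ftool [  0.6   5.  -15.6]
time: 15.75
tool_pos: [0.6184, 0.0212, 0.204]
tool_rot: [0.184, -0.648, 0.711, -0.204]
contact_force: [-24.4, 1.0, 18.5]
gripper_width: 0.513
[0.6184 0.0212 0.204 ] [-0.082 -0.272  2.03  -0.013  0.827  1.588] x az -95.37 xz 0.0035 tilt 31.9 tilt az -5.7 F [-24.4   1.   18.5] Ftool [  1.4  11.  -28.6]
```

The force rose sharply to 28 N, so it's on the hard stop. I'll ease off a little and look.

```bash
python3 -m crank '[[0,0.05,-0.06,0],[0,0,0,0]]'; python3 st.py
python3 - <<'E'
from h import *
f=grab('wrist','w10.png')
for c in ['scene']:
    f=grab(c); x,y,w,h=dict(top=(210,110,130,110),scene=(230,150,130,110))[c]
    cv2.imwrite(f'pics/z10_{c}.png',cv2.resize(cv2.cvtColor(f['img'],cv2.COLOR_RGB2BGR)[y:y+h,x:x+w],None,fx=5,fy=5,interpolation=cv2.INTER_CUBIC))
E
```

```text
time: 15.92
tool_pos: [0.6183, 0.0212, 0.204]
tool_rot: [0.185, -0.647, 0.71, -0.205]
contact_force: [-17.4, 0.7, 13.4]
gripper_width: 0.51
[0.6183 0.0212 0.204 ] [-0.082 -0.274  2.032 -0.013  0.824  1.588] x az -95.38 xz 0.0033 tilt 32.04 tilt az -5.68 F [-17.4   0.7  13.4] Ftool [  1.    7.6 -20.6]
```

View pics/w10.png

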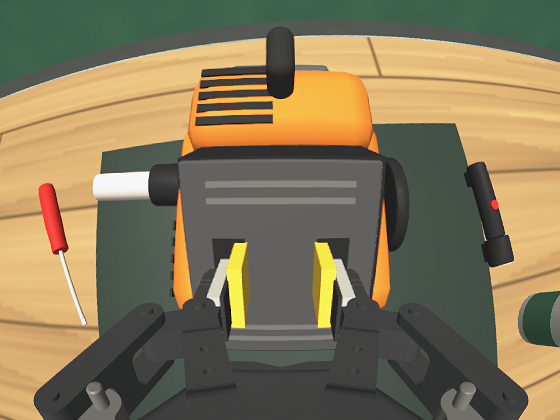

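View pics/z10_scene.png

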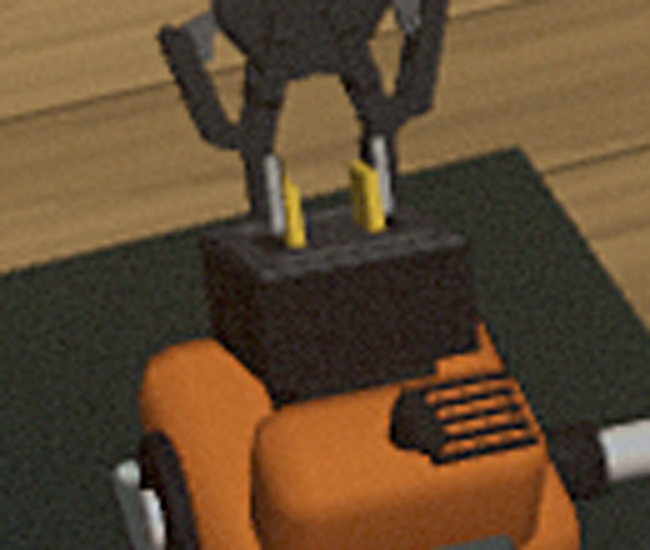

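The seal has vanished under the plate, which sits flush on the rim and parallel to it (edge at v≈160–260 in the zoom). Now I'll open gradually while following with pressure, since the tips draw back as they open.

```bash
python3 -m crank '[[0,0,0.05,0],[0,0,0.02,0]]' 0.56; python3 st.py; python3 -m crank '[[0,0,0.05,0],[0,0,0.03,0]]' 0.61; python3 st.py
```

```text
time: 16.18
tool_pos: [0.6193, 0.0211, 0.2033]
tool_rot: [0.185, -0.647, 0.71, -0.206]
contact_force: [-8.6, 0.6, 8.5]
gripper_width: 0.559
[0.6193 0.0211 0.2033] [-0.082 -0.271  2.031 -0.013  0.82   1.588] x az -95.39 xz 0.0032 tilt 32.16 tilt az -5.67 F [-8.6  0.6  8.5] Ftool [  0.2   2.8 -11.8]
time: 16.35
tool_pos: [0.62, 0.021, 0.2026]
tool_rot: [0.185, -0.647, 0.71, -0.206]
contact_force: [-6.7, 0.1, 7.2]
gripper_width: 0.609
[0.62   0.021  0.2026] [-0.082 -0.269  2.031 -0.013  0.818  1.588] x az -95.39 xz 0.0032 tilt 32.19 tilt az -5.68 F [-6.7  0.1  7.2] Ftool [ 0.6  1.8 -9.6]
```

```bash
python3 -m crank '[[0,0,0.15,0],[0,0,0.1,0]]'; python3 st.py; python3 -m crank '[[0,0,0.1,0],[0,0,0,0]]'; python3 st.py
```

```text
time: 16.52
tool_pos: [0.6214, 0.0209, 0.2007]
tool_rot: [0.186, -0.647, 0.71, -0.206]
contact_force: [-9.3, 1.3, 10.5]
gripper_width: 0.608
[0.6214 0.0209 0.2007] [-0.082 -0.263  2.03  -0.012  0.813  1.588] x az -95.38 xz 0.0031 tilt 32.2 tilt az -5.67 F [-9.3  1.3 10.5] Ftool [ -0.4   2.3 -13.9]
time: 16.68
tool_pos: [0.6218, 0.0208, 0.2001]
tool_rot: [0.185, -0.647, 0.71, -0.206]
contact_force: [-10.7, 1.1, 10.4]
gripper_width: 0.614
[0.6218 0.0208 0.2001] [-0.082 -0.261  2.029 -0.012  0.812  1.588] x az -95.38 xz 0.0031 tilt 32.17 tilt az -5.67 F [-10.7   1.1  10.4] Ftool [ -0.    3.6 -14.5]
```

```bash
python3 -m crank '[[0,0,0.1,0],[0,0,0.08,0]]' 0.66; python3 st.py; python3 -m crank '[[0,0,0.1,0],[0,0,0.08,0],[0,0,0,0]]' 0.7; python3 st.py
```

```text
time: 16.85
tool_pos: [0.6225, 0.0202, 0.1992]
tool_rot: [0.185, -0.647, 0.71, -0.206]
contact_force: [-22.7, -1.9, 20.8]
gripper_width: 0.661
[0.6225 0.0202 0.1992] [-0.082 -0.258  2.028 -0.014  0.811  1.588] x az -95.4 xz 0.0044 tilt 32.12 tilt az -5.8 F [-22.7  -1.9  20.8] Ftool [  4.1   8.  -29.6]
time: 17.1
tool_pos: [0.6232, 0.0199, 0.1987]
tool_rot: [0.184, -0.648, 0.71, -0.206]
contact_force: [-25.3, -3.1, 21.6]
gripper_width: 0.696
[0.6232 0.0199 0.1987] [-0.083 -0.255  2.026 -0.014  0.81   1.587] x az -95.37 xz 0.0054 tilt 32.1 tilt az -5.86 F [-25.3  -3.1  21.6] Ftool [  5.5   9.6 -31.5]
```

```bash
python3 -m crank '[[0,0,0,0]]' 0.74; python3 st.py
python3 - <<'E'
from h import *
f=grab('wrist','w11.png')
E
```

```text
time: 17.18
tool_pos: [0.6238, 0.0195, 0.1983]
tool_rot: [0.185, -0.647, 0.71, -0.207]
contact_force: [-17.2, -5.4, 16.7]
gripper_width: 0.739
[0.6238 0.0195 0.1983] [-0.083 -0.255  2.027 -0.015  0.807  1.588] x az -95.4 xz 0.006 tilt 32.24 tilt az -5.94 F [-17.2  -5.4  16.7] Ftool [  7.1   5.2 -23. ]
```

View pics/w11.png

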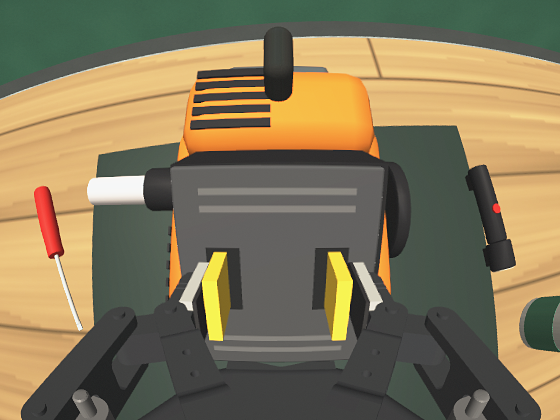

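Both lugs have spread (outer faces at u≈203 and 352, against 226 and 335 pinched). I'll open a bit more and back straight off.

```bash
python3 -m crank '[[0,0,0,0],[0,0,-0.3,0],[0,0,-0.5,0],[0,0,-0.7,0],[0,0,0,0]]' 0.85; python3 st.py; python3 -m crank '[[0,0,-1,0],[0,0,-2,0],[0,0,-3,0],[0,0,-3,0],[0,0,0,0],[0,0,0,0]]'; python3 st.py
python3 - <<'E'
from h import *
f=grab('wrist','w12.png');np.savez('pics/w12.npz',**f)
for c in ['scene','top']:
    f=grab(c,c+'12.png'); np.savez(f'pics/{c}12.npz',**f); x,y,w,h=dict(top=(210,110,130,110),scene=(230,150,130,110))[c]
    cv2.imwrite(f'pics/z12_{c}.png',cv2.resize(cv2.cvtColor(f['img'],cv2.COLOR_RGB2BGR)[y:y+h,x:x+w],None,fx=5,fy=5,interpolation=cv2.INTER_CUBIC))
E
```

```text
time: 17.65
tool_pos: [0.615, 0.0215, 0.2081]
tool_rot: [0.185, -0.647, 0.71, -0.205]
contact_force: [0.7, 0.3, 0.3]
gripper_width: 0.852
[0.615  0.0215 0.2081] [-0.082 -0.287  2.035 -0.012  0.833  1.588] x az -95.39 xz 0.0031 tilt 32.08 tilt az -5.67 F [0.7 0.3 0.3] Ftool [-0.4 -0.7  0.1]
time: 18.15
tool_pos: [0.5675, 0.0264, 0.2859]
tool_rot: [0.186, -0.647, 0.71, -0.206]
contact_force: [-0.8, 0.2, -0.5]
gripper_width: 0.848
[0.5675 0.0264 0.2859] [-0.079 -0.476  2.045 -0.012  1.01   1.588] x az -95.37 xz 0.0031 tilt 32.23 tilt az -5.65 F [-0.8  0.2 -0.5] Ftool [-0.1  1.   0. ]
```

View pics/w12.png

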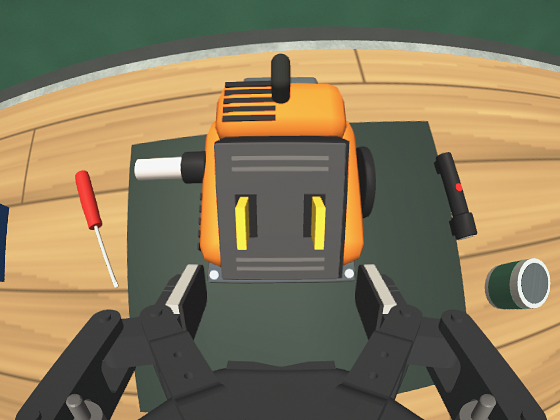

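View pics/z12_scene.png

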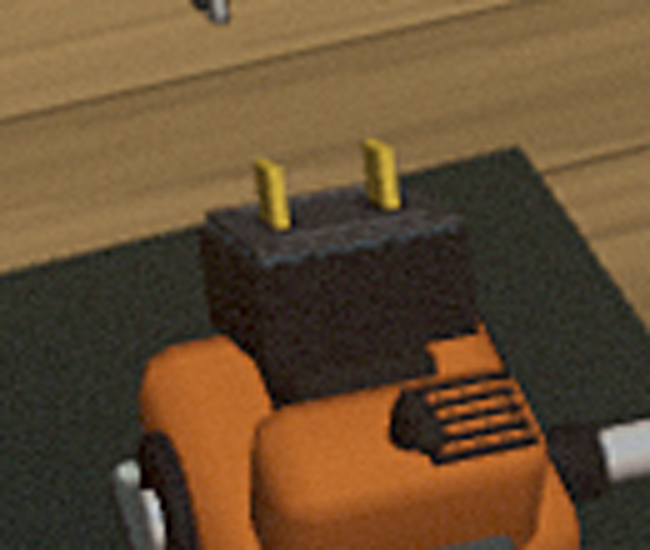

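The cover sits flush in the mouth with both lugs upright and spread. I'll check the lug spread and cover seating numerically, and that the bystanders haven't moved.

```bash
python3 - <<'E'
from h import *
from go import M,n
f=dict(np.load('pics/w12.npz')); hsv=cv2.cvtColor(f['img'],cv2.COLOR_RGB2HSV)
m=cv2.inRange(hsv,(20,120,60),(35,255,255)); m[:,:200]=0;m[:,380:]=0;m[:180]=0;m[260:]=0
k,l,st,c=cv2.connectedComponentsWithStats(m)
q=rot(manip.state()['tool_rot'])
def onpl(u,v,h):
    p,d=fray(f,u,v); c0=M+n*h; return p+d*(n@(c0-p))/(n@d)
ex=np.cross(n,[0,0,1]); ex/=np.linalg.norm(ex); up=np.cross(n,ex) # level axis
for i in range(1,k):
    if st[i][4]<30: continue
    x,y,w,h=st[i][:4]; print(st[i]); 
    # lug top rear corners: outer edges at near (bottom) end row = top of lug
    for r in (y+h-6,y+h-15):
        xs=np.nonzero(l[r]==i)[0]; a=onpl(xs.min()-.5,r,.0015+.005+.028)-M; b=onpl(xs.max()+.5,r,.0345)-M
        print(r,xs.min(),xs.max(),'level mm',(a@ex*1000).round(1),(b@ex*1000).round(1))
# scene+top: plate corners & bystanders diff
for cnm in ['top','scene']:
    A=np.load(f'pics/{cnm}0.npz')['img'].astype(int);B=np.load(f'pics/{cnm}12.npz')['img'].astype(int)
    d=(np.abs(A-B).max(2)>50).astype(np.uint8); k,l,st,c=cv2.connectedComponentsWithStats(d)
    print(cnm,[st[i].tolist() for i in range(1,k) if st[i][4]>12])
E
```

```text
[213 190   6  55 204]
239 213 218 level mm 47.2 43.0
230 213 217 level mm 46.8 43.3
[235 196  15  54 662]
244 237 246 level mm 30.5 23.6
235 236 249 level mm 30.9 21.3
[311 196  15  54 685]
244 313 323 level mm -21.8 -29.4
235 311 324 level mm -20.1 -29.8
top [[247, 154, 48, 53, 1466], [233, 194, 13, 13, 72], [252, 194, 33, 5, 62], [282, 208, 9, 4, 20], [230, 228, 47, 24, 352], [277, 228, 3, 10, 14], [138, 232, 42, 58, 1419], [231, 245, 37, 12, 286], [188, 254, 106, 166, 9394], [177, 269, 9, 5, 15], [194, 285, 5, 12, 30], [195, 408, 23, 12, 229]]
scene [[0, 0, 38, 34, 687], [81, 0, 6, 6, 13], [85, 0, 23, 12, 68], [225, 0, 9, 11, 34], [279, 0, 28, 47, 512], [73, 4, 7, 5, 15], [46, 8, 41, 24, 215], [248, 8, 12, 24, 94], [221, 25, 96, 129, 4106], [228, 30, 17, 20, 169], [231, 41, 20, 20, 162], [184, 49, 14, 37, 199], [192, 50, 10, 15, 61], [266, 79, 8, 18, 30], [0, 85, 14, 38, 291], [20, 95, 17, 30, 224], [335, 170, 40, 31, 524], [271, 179, 41, 23, 150], [304, 193, 17, 5, 24], [286, 197, 17, 5, 25]]
```

View pics/z12_top.png

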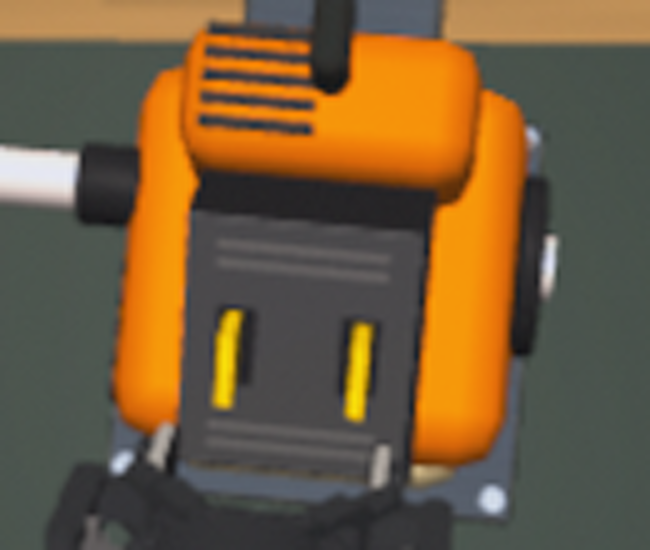

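Lug outer faces are about 60 mm apart, so both tabs are fully spread. The tin, torch and screwdriver pixels are unchanged. One last check on plate height above the rim.

```bash
python3 - <<'E'
from h import *
from go import M,n
T=dict(np.load('pics/top12.npz'));S=dict(np.load('pics/scene12.npz'));W=dict(np.load('pics/w12.npz'))
def lugs(f,box):
    x,y,w,h=box; hsv=cv2.cvtColor(f['img'],cv2.COLOR_RGB2HSV)[y:y+h,x:x+w]; m=cv2.inRange(hsv,(20,120,60),(35,255,255))
    k,l,st,c=cv2.connectedComponentsWithStats(m); return [(c[i]+[x,y]).round(2).tolist()+[int(st[i][4])] for i in range(1,k) if st[i][4]>15]
print(lugs(T,(245,165,50,40)),lugs(S,(270,170,50,30)))
# expected pixel of lug body outlines for seated cover, per height h of plate underside
ex=np.cross([0,0,1],n);ex/=np.linalg.norm(ex)  # level
up=np.cross(ex,n)
if up[2]<0: up=-up
for h in (0.0,.0015,.004,.0135):
    P=[[M+n*(h+.005)+sx*ex*.048+sy*up*.055 for sx in(1,-1)] for sy in(1,-1)]
    c=[proj(S,M+n*(h+.005+.014)+s*ex*.0265).round(1).tolist() for s in(1,-1)]
    print(h,'scene plate corners',[proj(S,x).round(1).tolist() for r in P for x in r],'lug mid',c)
# mean pixel of plate corners in scene by zoom: print
im=cv2.cvtColor(S['img'],cv2.COLOR_RGB2BGR)[180:212,262:332]; cv2.imwrite('pics/z13.png',cv2.convertScaleAbs(cv2.resize(im,None,fx=10,fy=10,interpolation=cv2.INTER_CUBIC),alpha=2.2))
E
```

```text
[[254.98, 181.41, 95], [281.16, 183.62, 93]] [[305.81, 184.09, 88], [284.03, 188.25, 75]]
0.0 scene plate corners [[281.3, 200.3], [322.3, 193.0], [270.6, 191.9], [308.2, 185.4]] lug mid [[283.8, 188.5], [305.6, 184.8]]
0.0015 scene plate corners [[281.2, 199.6], [322.3, 192.4], [270.5, 191.3], [308.2, 184.8]] lug mid [[283.8, 187.9], [305.5, 184.1]]
0.004 scene plate corners [[281.0, 198.5], [322.1, 191.3], [270.4, 190.3], [308.0, 183.9]] lug mid [[283.6, 186.8], [305.4, 183.1]]
0.0135 scene plate corners [[280.5, 194.4], [321.7, 187.2], [269.9, 186.5], [307.6, 180.1]] lug mid [[283.1, 182.8], [304.9, 179.1]]
```

View pics/z13.png

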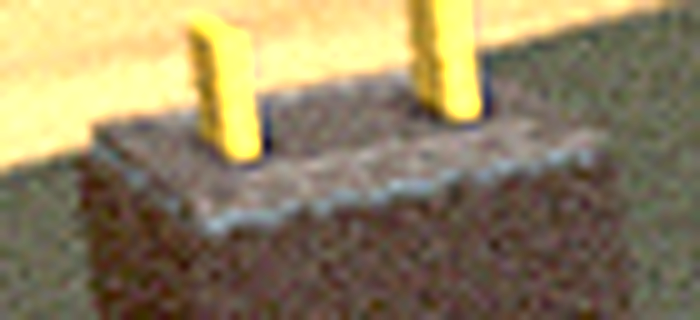

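Scene measurement: the lug mids at (284.0,188.3) and (305.8,184.1) match a plate seated 0–1.5 mm off the rim on both sides. An even, thin seal line shows under the edge. I'll hand it in.

```bash
python3 -m crank '[[0,0,-2,0],[0,0,0,0],[0,0,0,0]]'; python3 -c "
from plant import manip
print(manip.job_done(), manip.state()['time'])"
```

```text
time: 18.55
tool_pos: [0.5571, 0.0272, 0.2997]
tool_rot: [0.184, -0.647, 0.711, -0.205]
contact_force: [0.0, 0.2, 0.0]
gripper_width: 0.851
the job is handed in; nothing more can be done
the job is handed in; nothing more can be done
```

The cover is on the air-cleaner box and, by every check I could make, both catches are locked. The job was handed in at about 18.6 s, with the robot clear of everything. No verdict came back.

**What I did:** I pinched the cover by its lugs and lifted it. The moves have no tilt, so I leaned the tool to 32° by pushing the arm against its reach limit. Then I inserted the plug, pressed the plate onto the rim, opened the fingers in steps while still pressing, and backed off.

**Last checks:**
- **Seating:** the lug positions in the scene view fit a plate 0–1.5 mm off the rim on both sides, with only a thin, even line of seal showing.
- **Catches:** the lugs' outer faces measure about 60 mm apart (59 mm when free), so both tabs are fully spread. The catches themselves can't be seen.
- **Bystanders:** the tin, torch and screwdriver did not move in the before and after pictures.
- **Contact:** the force on the tool is about zero.

**Not as intended:**
- **Press force:** it varied from about 10 N early in opening, which I corrected before opening further, to 31 N near the end. The 12–18 N I was aiming for was overshot, and up to 11 N acted sideways.
- **Joint 3:** while tilting, its reading held steady at 0.055 rad, which is 0.06 when rounded. I took that as its stop, but could not confirm it counts as within range.

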